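# Turn the oatcake on the griddle

### The arm

A 6-joint arm with a two-finger parallel gripper is mounted at the origin on a cart in front of the work surface, level with it; the furniture and walls round the work are solid. World frame = base frame: x ahead of the robot, y to its left, z up, the work surface at z = 0. Lengths are in m, angles in rad, forces in N, time in s.
With the tool pointing down it reaches from about 0.325 to 0.9 m from the base axis. Payload 6.1 kg.
Tool frame: the origin (TCP) lies at the very end of the fingers, on their centre line; the grasp point (between the pads) lies 19 mm behind it; z points along the fingers, y is the direction in which the jaws open and shut (so a half turn about z gives the same grasp; the last joint's range is limited). The gripper opens to 85 mm and grips with 20 to 120 N. Pads are 22 mm wide; open, the fingers measure 114 mm over their backs; the gripper's body (76 mm by 85 mm) begins 54 mm behind the grasp point. The pads swing forward as they close: fully open they stand 13 mm farther back than shut.
Start: joints at [-1.34, 0.22, 1.526, -0, 1.395, -0.126], TCP at [0.218, -0.586, 0.231] pointing down, gripper open.
Joint ranges: [-2.98, 2.98], [-0.91, 2.08], [0.09, 2.57], [-1.24, 4.39], [0.2, 2.65], [-2.68, 2.68]. Speed limits (rad/s): [2.57, 2.57, 3.01, 3.14, 3.14, 3.14].

### API

Orientations are given as a unit quaternion [x, y, z, w].
In Python, from plant import bot gives the robot as it stands.
- The arm moves only by the tool drive_tool, never from a script. Its argument "commands" is a list that holds one entry, the list of rows, each a list of 4 numbers: the shift along the tool's x, y, z in cm, then the turn about the tool's z in rad. In form: [[[x, y, z, yaw], ...]]. A call has 1 to 20 rows; each row is the pose to reach, as a shift and turn from the pose commanded when the call began, along the tool's axes at that moment; what a row does not reach only later rows make up. A row lasts 1/10 s, in which the tool goes at most 50 mm and 8.59 degrees, less where a joint would pass 70% of its speed; a pose out of reach is approached as far as the arm can. A call with a gripper value outside its range is refused whole. "jaw" is the opening, from 0 (shut) to 1 (fully open), set as the call begins (left out, the last holds). The fingers move at their own pace and stop on an object; "grip_force" is the grip in N (left out, the last holds). Time passes only in rows, so rows that repeat a pose let the fingers close. It gives the time, the measured TCP pose, the force and the opening at its end, in the units of the state.
- bot.get_obs(): the state, without advancing time (a new reading comes with each control period).
- bot.get_image(name): name is "scene" or "side" or "wrist"; returns the picture (384x512x3 uint8, red, green, blue); there is no depth.
- bot.calibration(name): a dict with "vfov" (degrees; the focal length in pixels is half the picture's height over the tangent of half this angle, whatever the lens; pixels are square), "cx", "cy" (the principal point, pixels), "view" (4x4, takes a point from world to camera coordinates); the wrist camera has in their place "T_tool_cam" (4x4, takes a point from camera to tool coordinates, whose origin is the TCP and whose axes are the flange's). Camera axes: x right, y down, z forward; pixel columns grow to the right and rows downward; lengths in m; the calibration is good to about 2 mm. A picture is of the moment at which its call begins: read the wrist's pose just before it. calibration takes no time and is no camera call.
- bot.finish_job(): hands the job in, once; it reports no verdict.
Trained networks look in the newest picture that a camera, given by its name, has taken for a name from the list of things; names that differ only in an ending like _2 or _b are one class to them, and where a whole thing is asked for, a point or a joint stands for the part that bears it (a point fixed in the world has none). Each returns a list of dicts, best first, with "confidence" (0 to 1); they miss things now and then, are a little off and sometimes report something else, mostly with a low value. They report only what shows in the picture. A call takes as long as a camera call.
- bot.outline_of(camera, thing): "region" (384x512 bool, what is visible of it) and "uv" ([column, row] in pixels, amid what is visible of it).
- bot.tip_of(camera, thing): "uv" ([column, row] in pixels: a listed point, or the origin of a listed thing).
The state is a dict: "clock": time; "qpos": joint angles; "qvel": joint speeds; "joint_torque": joint torques, N m; "ee_pos": TCP position; "tool_rot": TCP orientation; "ft_force": force on the tool from outside, world axes, zero at the start; "torque": the same for the moment, N m; "finger_gap": opening from 0.0 (shut) to 1.0 (fully open).
Only numpy, scipy, OpenCV 4.12 (cv2) and the standard library are available. Lean on these libraries where they do the work, as an engineer would, in place of code of your own. Each camera call takes 0.05 s, during which the arm holds its last target.

### The job

Two crisp oatcakes are baking on the griddle: one has been turned already and shows its plain underside, the other still shows its scored face. Turn that one over with the spatula (not with the fingers), so that it lies flat on the plate with the scored cross underneath; oatcakes are brittle, so keep it low over the plate and leave the other one in its place. Then lay the spatula back on its rest as it lay before.

Things in the scene. Friction and masses are not known exactly. Their poses are not given: they have to be found in the camera images.
- griddle: black tabletop griddle, 268 x 392 x 51 mm, fixed. Origin: centre of its footprint at worktop level; x across its depth (away from the robot), y along its length (left), z up. Flat cooking surface 46 mm above the worktop, 240 (x) x 370 (y) mm, with a lip 5 mm high and 11 mm wide all round; low handles, below plate level, stick out 30 mm at both ends. The left (+y) part of the plate is empty
- plate_centre (a point): centre of the griddle's flat cooking surface, on the surface
- oatcake: the oatcake to turn: rigid brown disc, 84 mm diameter, 13 mm thick, 50 g; one face scored with a cross and pricked, the other plain. Origin: centre, mid-thickness; z points out of the scored face (up at the start). Flat within 25 mm of the axis, beyond that both faces are bevelled to a thin rim 5 mm off the plate, so a blade slides under. Friction: rough plate 0.9 to 1.3, blade 0.4 to 0.55
- turned_oatcake: the oatcake already turned, same size and shape, beside the other (nearer or farther from the robot), plain face up, scored cross underneath; leave it alone. Origin: centre, mid-thickness; z up
- spatula: steel turner, wood handle, 120 g. Origin: underside of the blade, middle of its rear edge; x to the blade's front edge, z up, y sideways. Blade flat, x 0 to 72 mm, 64 mm wide, 2 mm thick, last 20 mm ground down to 0.6 mm. A neck rises to the handle: x -45 to -166 mm, 22 mm wide (flat sides), 16 mm high, rising backward at 14 degrees; centre line 36 mm up at x -34, 66 mm at x -155
- blade_tip (a point): middle of the front edge of the spatula's blade, on its underside
- blade_centre (a point): middle of the underside of the spatula's blade
- handle_grip (a point): point on the handle's centre line where it is best gripped (across its 22 mm width, from above): 87 mm behind the blade's rear edge, 49 mm above the blade's underside
- rest: white spatula rest, 258 x 102 x 70 mm, fixed. Axes as the spatula's (x from post to dish, z up), origin at worktop level. Dish for the blade: floor at 4 mm, inside 100 x 90 mm, rim at 10 mm. Post at x -143 mm, 12 mm thick, carries the handle in a saddle: floor at 57 mm, 38 mm wide, lips 13 mm. The spatula lies with its origin 4 mm above this origin (within 3 mm sideways), axes parallel
- rest_dish (a point): centre of the dish's floor; the blade's centre lies here at the start

How it is judged:
By the outcome, as a careful person would: the job done as asked, in the order asked, and still so for the second after the job is handed in, with the robot touching nothing.
It also fails if it takes over 54 s, if anything falls off the work surface, if the arm or the gripper's body presses on something with over 40 N, if the wrist force passes 120 N, or if a joint passes its speed limit or range.

## Working session

There is one attempt and no reset: what is moved stays moved. The work goes in short steps, Python scripts to look and compute and a tool call to move; the robot and the scene stay as the last step left them, time stands still between calls to the robot, and variables do not carry over. Pictures are saved under pics/ and viewed, and the job is handed in when it is done.

Besides the shell and the picture viewer there is one more tool, called after "Emit:" as name([rows], argument=value, ...), one row to a line, values as JSON. drive_tool: Moves the arm, as the interface text tells. Its arguments: {"type":"object","properties":{"commands":{"type":"array"},"jaw":{"type":"number"},"grip_force":{"type":"number"}},"required":["commands"]}

```bash
mkdir -p pics; ls; cat > h.py <<'E'
import numpy as np, cv2, sys
from plant import bot
def cal(n):
    c=bot.calibration(n); f=192/np.tan(np.radians(c['vfov'])/2); return c,f
def viewm(n):
    c,f=cal(n)
    if 'view' in c: return np.array(c['view']),f,c['cx'],c['cy']
    from scipy.spatial.transform import Rotation as R
    o=bot.get_obs(); T=np.eye(4); T[:3,:3]=R.from_quat(o['tool_rot']).as_matrix(); T[:3,3]=o['ee_pos']
    return np.linalg.inv(T@np.array(c['T_tool_cam'])),f,c['cx'],c['cy']
def ray(n,uv,V=None):
    V0,f,cx,cy=viewm(n); V=V0 if V is None else V
    d=np.array([(uv[0]-cx)/f,(uv[1]-cy)/f,1]); R=V[:3,:3]; return -R.T@V[:3,3], R.T@d
def onz(n,uv,z,V=None):
    o,d=ray(n,uv,V); return o+d*(z-o[2])/d[2]
def proj(n,P,V=None):
    V0,f,cx,cy=viewm(n); V=V0 if V is None else V
    p=(V@np.append(P,1))[:3]; return np.array([cx+f*p[0]/p[2],cy+f*p[1]/p[2]])
def shot(n,fn):
    im=bot.get_image(n); cv2.imwrite('pics/'+fn,im[:,:,::-1]); return im
E
python3 - <<'E'
from h import *
o=bot.get_obs(); print({k:np.round(v,3) for k,v in o.items()})
for n in ('scene','side','wrist'):
    im=shot(n,f'{n}0.png'); c,f=cal(n); print(n,c,f)
    for t in ('griddle','oatcake','turned_oatcake','rest','spatula','blade_tip','blade_centre','handle_grip','rest_dish','plate_centre'):
        r=bot.tip_of(n,t)
        print(n,t,[(np.round(x['uv'],1).tolist(),round(float(x['confidence']),2)) for x in r][:3])
E
```

```text
pics
{'clock': np.float64(0.0), 'qpos': array([-1.34 ,  0.221,  1.528, -0.   ,  1.395, -0.126]), 'qvel': array([ 0.   , -0.   , -0.001,  0.001, -0.002,  0.001]), 'joint_torque': array([ 2.000e-03, -4.969e+01, -3.894e+01,  0.000e+00,  1.100e-02,
       -0.000e+00]), 'ee_pos': array([ 0.218, -0.585,  0.23 ]), 'tool_rot': array([ 0.984,  0.177, -0.   , -0.001]), 'ft_force': array([ 0.298, -0.64 , -0.501]), 'torque': array([ 0.022, -0.032,  0.003]), 'finger_gap': np.float64(1.0)}
scene {'vfov': 55.811817191252274, 'cx': 255.7999566370904, 'cy': 195.66423050701823, 'view': array([[-0.75813747, -0.65177457, -0.02043235,  0.34142586],
       [-0.28591391,  0.3604066 , -0.88789657,  0.28091616],
       [ 0.58607236, -0.66730577, -0.45958916,  0.474662  ],
       [ 0.        ,  0.        ,  0.        ,  1.        ]])} 362.5344875131787
scene griddle [([185.1, 270.6], 0.62)]
scene oatcake [([221.3, 245.2], 0.82)]
scene turned_oatcake [([172.5, 229.6], 0.95)]
scene rest [([311.9, 208.8], 0.86), ([297.9, 216.8], 0.19)]
scene spatula [([315.3, 207.5], 0.82), ([183.2, 271.7], 0.6)]
scene blade_tip
[... 1119 characters left out ...]
([291.4, 273.5], 0.88), ([249.3, 152.3], 0.24)]
wrist {'vfov': 67.03308327005907, 'cx': 255.17565874979408, 'cy': 195.13011478319063, 'T_tool_cam': array([[-5.72708831e-04, -9.47895950e-01, -3.18579565e-01,
         8.20125016e-02],
       [ 9.99999809e-01, -4.68854962e-04, -4.02671784e-04,
        -8.03420835e-04],
       [ 2.32323344e-04, -3.18579735e-01,  9.47896038e-01,
        -1.42902727e-01],
       [ 0.00000000e+00,  0.00000000e+00,  0.00000000e+00,
         1.00000000e+00]])} 289.89847562006787
wrist griddle []
wrist oatcake []
wrist turned_oatcake []
wrist rest []
wrist spatula []
wrist blade_tip []
wrist blade_centre []
wrist handle_grip []
wrist rest_dish []
wrist plate_centre []
```

```bash
python3 - <<'E'
import cv2
for n in ('scene','side'):
    im=cv2.imread(f'pics/{n}0.png'); cv2.imwrite(f'pics/{n}0b.png',cv2.resize(im,(768,576),interpolation=cv2.INTER_CUBIC))
from h import *
print(bot.get_obs()['clock'])
V={n:viewm(n) for n in ('scene','side')}
def tri(a,b):
    A=[];bb=[]
    for n,uv in (('scene',a),('side',b)):
        o,d=ray(n,uv); d/=np.linalg.norm(d); M=np.eye(3)-np.outer(d,d); A.append(M); bb.append(M@o)
    A=np.vstack(A); bb=np.hstack(bb); x=np.linalg.lstsq(A,bb,rcond=None)[0]; return x.round(4), np.abs(A@x-bb).max().round(4)
for t,a,b in (('oat',(221.3,245.2),(298.7,236.7)),('turned',(172.5,229.6),(258.9,275)),('plate',(182.9,251.5),(291.4,273.5)),('tip',(301.5,217.7),(266.2,169.4)),('bc',(304.5,215.5),(255.4,160.2)),('dish',(309.4,211.7),(257.5,161.8)),('grip',(330.3,179.3),(236.5,116.9)),('rest',(311.9,208.8),(253.3,152.2)),('grid',(185.1,270.6),(288.4,286.4))):
    print(t,*tri(a,b))
for z in (.0525,):
  for uv,n in (((221.3,245.2),'scene'),((298.7,236.7),'side'),((172.5,229.6),'scene'),((258.9,275),'side')): print(n,onz(n,uv,z).round(4))
E
```

```text
1.65
oat [0.5158 0.0262 0.0502] 0.0027
turned [0.6253 0.0702 0.0595] 0.0037
plate [0.564  0.0901 0.0455] 0.0002
tip [ 0.4854 -0.2138  0.0113] 0.0005
bc [ 4.984e-01 -2.556e-01  3.000e-04] 0.0047
dish [ 0.4918 -0.2567  0.0047] 0.0022
grip [ 0.5022 -0.3814  0.0551] 0.0038
rest [ 0.4942 -0.2807  0.0087] 0.0033
grid [ 0.5676  0.0904 -0.0057] 0.0017
scene [0.5123 0.0327 0.0525]
side [0.5152 0.0238 0.0525]
scene [0.6364 0.0585 0.0525]
side [0.6254 0.0716 0.0525]
```

View pics/scene0b.png

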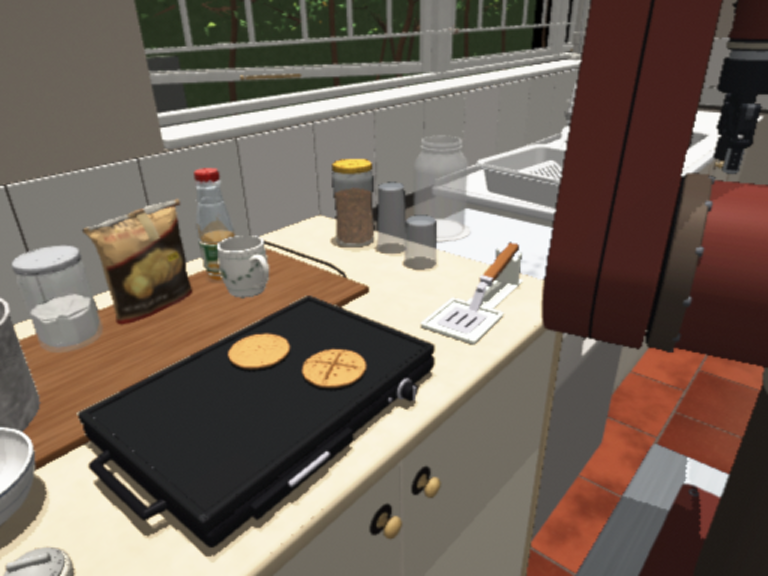

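View pics/side0b.png

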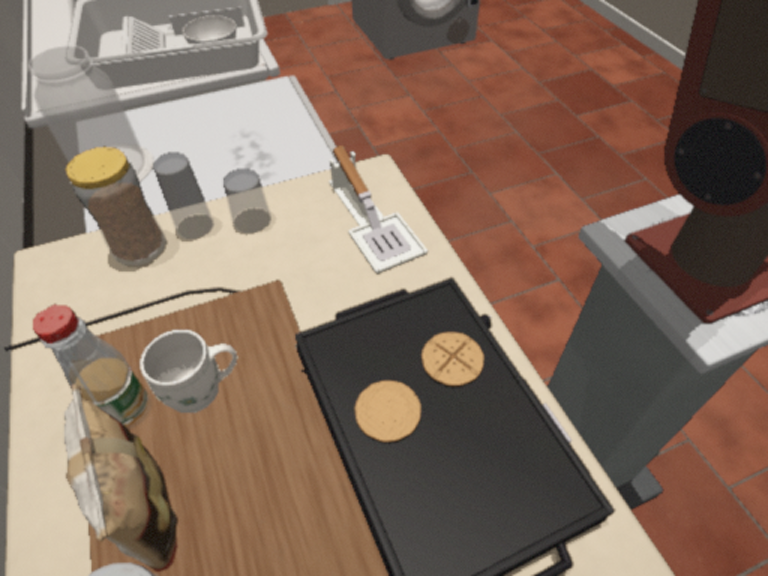

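Emit:
drive_tool([
  [[16, -4.5, -3, -0.7], [33, -9, -3, -1.31], [33, -9, -3, -1.31], [33, -9, -3, -1.31], [33, -9, -3, -1.31], [33, -9, -3, -1.31], [33, -9, -3, -1.31], [33, -9, -3, -1.31], [33, -9, -3, -1.31], [33, -9, -3, -1.31], [33, -9, -3, -1.31], [33, -9, -3, -1.31], [33, -9, -3, -1.31]],
])

```text
clock: 2.95
ee_pos: [0.4958, -0.3864, 0.2613]
tool_rot: [0.673, 0.74, 0.0, -0.0]
ft_force: [-0.4, 0.6, 0.2]
finger_gap: 1.0
```

```bash
python3 - <<'E'
from h import *
o=bot.get_obs(); print(o['clock'],o['ee_pos'].round(4),o['tool_rot'].round(4),o['qpos'].round(2))
im=shot('wrist','w1.png')
V=viewm('wrist')[0]
z={'blade_tip':.004,'blade_centre':.006,'handle_grip':.053,'rest_dish':.004,'rest':0,'spatula':.004}
for t in z:
    for x in bot.tip_of('wrist',t)[:2]: print(t,np.round(x['uv'],1),round(float(x['confidence']),2),onz('wrist',x['uv'],z[t]).round(4))
# edges from outlines on side
shot('side','s1.png');
for n in ('side','scene'):
  shot(n,n+'1.png')
  for t in ('oatcake','turned_oatcake','griddle'):
    r=bot.outline_of(n,t)
    for k in r[:1]:
        m=k['region'].astype(np.uint8); ys,xs=np.nonzero(m)
        print(n,t,round(float(k['confidence']),2),m.sum())
        np.save(f'{n}_{t}.npy',m)
E
```

```text
2.95 [ 0.4958 -0.3864  0.2613] [ 0.6731  0.7395  0.     -0.    ] [-0.79  0.21  1.48  0.    1.45 -0.88]
blade_tip [262.6  25. ] 0.78 [ 0.4888 -0.2194  0.004 ]
handle_grip [260.4 163. ] 0.88 [ 0.5014 -0.379   0.053 ]
rest [259.6  86.3] 0.88 [ 0.4922 -0.289   0.    ]
spatula [264.9  87.5] 0.93 [ 0.4992 -0.2899  0.004 ]
spatula [259.6 162.4] 0.23 [ 0.5022 -0.3887  0.004 ]
side turned_oatcake 0.51 898
side griddle 0.58 24262
scene oatcake 0.63 821
scene turned_oatcake 0.87 724
scene griddle 0.65 19887
```

View pics/w1.png

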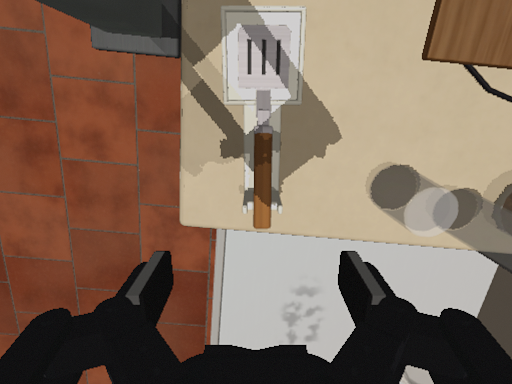

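```bash
python3 - <<'E'
from h import *
im=cv2.imread('pics/w1.png')
cv2.imwrite('pics/w1c.png',cv2.resize(im[0:240,180:340],(533,800)[0:2],interpolation=cv2.INTER_CUBIC)[:600] if 0 else cv2.resize(im[0:240,190:340],(375,600),interpolation=cv2.INTER_CUBIC))
hsv=cv2.cvtColor(im,cv2.COLOR_BGR2HSV)
for v in range(125,235,8):
    row=hsv[v,235:295]; m=np.nonzero((row[:,1]>110))[0]
    if len(m): print(v,m.min()+235,m.max()+235)
# side check
for n in ('side','scene'):
    pass
from scipy.spatial.transform import Rotation as R
o=bot.get_obs(); print(R.from_quat(o['tool_rot']).as_matrix().round(4))
E
```

```text
133 257 268
141 255 271
149 254 271
157 254 270
165 254 270
173 254 270
181 254 270
189 254 270
197 254 270
205 254 269
213 254 270
221 254 269
[[-0.0959  0.9954 -0.    ]
 [ 0.9954  0.0959 -0.    ]
 [ 0.     -0.     -1.    ]]
```

View pics/w1c.png

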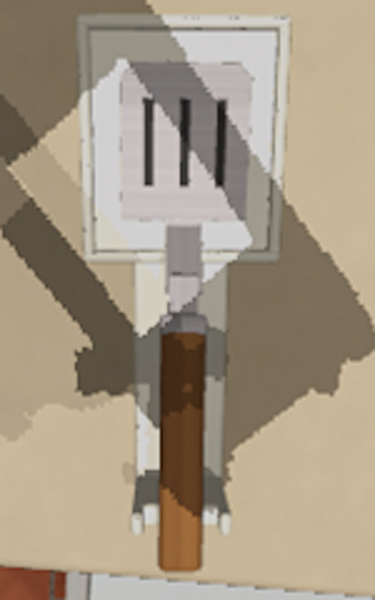

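```bash
python3 - <<'E'
from h import *
from scipy.spatial.transform import Rotation as R
o=bot.get_obs(); M=R.from_quat(o['tool_rot']).as_matrix(); 
def tl(P): return (M.T@(P-o['ee_pos'])*1000).round(1)
for nm,uv,z in (('bladefrontL',(238.4,25.5),.005),('bladefrontR',(290,25.5),.005),('bladeRearL',(238.8,88),.006),('bladeRearR',(290,88),.006),
  ('hfront',(263,137),.049),('hmid',(262.2,181),.061),('hend',(262.1,221),.075)):
    P=onz('wrist',uv,z); print(nm,P.round(4),tl(P))
E
```

```text
bladefrontL [ 0.4596 -0.2227  0.005 ] [166.  -20.6 256.3]
bladefrontR [ 0.522  -0.2168  0.005 ] [166.   42.  256.3]
bladeRearL [ 0.4657 -0.2937  0.006 ] [ 94.8 -21.4 255.3]
bladeRearR [ 0.5314 -0.2874  0.006 ] [ 94.8  44.6 255.3]
hfront [ 0.5016 -0.3475  0.049 ] [ 37.8   9.2 212.3]
hmid [ 0.5057 -0.3993  0.061 ] [-14.1   8.3 200.3]
hend [ 0.5102 -0.4464  0.075 ] [-61.4   8.2 186.3]
```

Emit:
drive_tool([
  [[0.7, 0.9, 4, 0.01], [0.7, 0.9, 8, 0.01], [0.7, 0.9, 12, 0.01], [0.7, 0.9, 16, 0.01], [0.7, 0.9, 19, 0.01], [0.7, 0.9, 21, 0.01], [0.7, 0.9, 22.5, 0.01], [0.7, 0.9, 22.8, 0.01], [0.7, 0.9, 22.8, 0.01], [0.7, 0.9, 22.8, 0.01]],
])

```text
clock: 4.75
ee_pos: [0.5053, -0.3791, 0.0349]
tool_rot: [0.676, 0.737, -0.0, 0.001]
ft_force: [0.7, -0.7, -0.2]
finger_gap: 0.998
```

Emit:
drive_tool([
  [[0, 0, 0, 0], [0, 0, 0, 0], [0, 0, 0, 0], [0, 0, 0, 0], [0, 0, 0, 0], [0, 0, 0, 0], [0, 0, 0, 0], [0, 0, 0, 0]],
], jaw=0, grip_force=100)

```text
clock: 5.55
ee_pos: [0.5047, -0.3784, 0.0338]
tool_rot: [0.676, 0.737, 0.0, 0.0]
ft_force: [-1.0, 0.2, 5.2]
finger_gap: 0.24
```

```bash
python3 - <<'E'
from h import *
o=bot.get_obs(); print(o['clock'],o['ee_pos'].round(4),o['tool_rot'].round(4),o['finger_gap'],o['ft_force'].round(2),o['torque'].round(2))
shot('wrist','w2.png')
a=shot('side','s2.png');cv2.imwrite('pics/s2b.png',cv2.resize(a[60:260,170:370,::-1],(600,600)))
E
```

```text
5.55 [ 0.5047 -0.3784  0.0338] [6.760e-01 7.369e-01 0.000e+00 4.000e-04] 0.24027279034590393 [-0.96  0.19  5.24] [0.07 0.06 0.03]
```

View pics/w2.png

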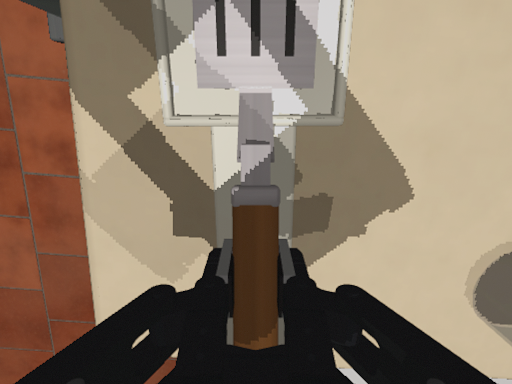

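View pics/s2b.png

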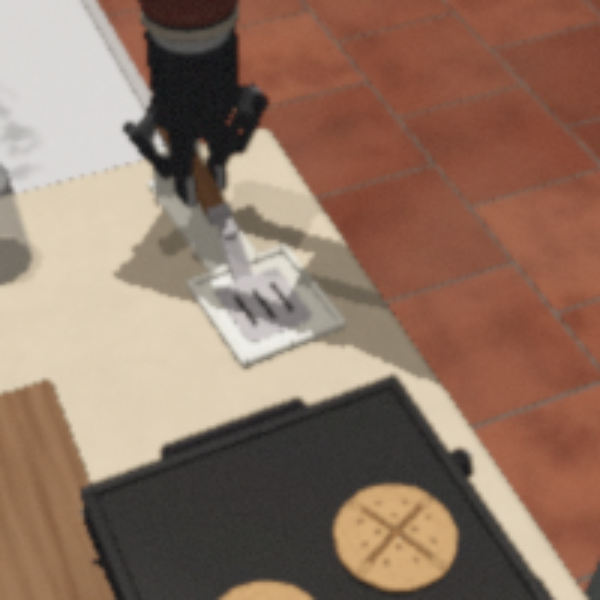

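Emit:
drive_tool([
  [[0, 0, -1, 0], [0, 0, -3, 0], [0, 0, -7, 0], [0, 0, -11, 0], [1, 0, -15, 0], [4, 0, -18, 0], [8, 0, -18, 0], [12, 0, -18, 0], [14, 0, -18, 0], [14, 0, -18, 0], [14, 0, -18, 0]],
])

```text
clock: 6.75
ee_pos: [0.4924, -0.239, 0.2133]
tool_rot: [0.676, 0.737, -0.0, 0.0]
ft_force: [0.4, -0.7, -0.4]
finger_gap: 0.242
```

```bash
python3 - <<'E'
from h import *
o=bot.get_obs(); print(o['clock'],o['ee_pos'].round(4),o['tool_rot'].round(4),o['finger_gap'],o['ft_force'].round(2),o['torque'].round(2))
shot('wrist','w3.png')
a=shot('side','s3.png');cv2.imwrite('pics/s3b.png',cv2.resize(a[:,:,::-1],(768,576)))
a=shot('scene','c3.png');cv2.imwrite('pics/c3b.png',cv2.resize(a[:,:,::-1],(768,576)))
E
```

```text
6.75 [ 0.4924 -0.239   0.2133] [ 6.758e-01  7.371e-01 -3.000e-04  2.000e-04] 0.24153363644274403 [ 0.37 -0.72 -0.4 ] [-0.05 -0.02 -0.02]
```

View pics/w3.png

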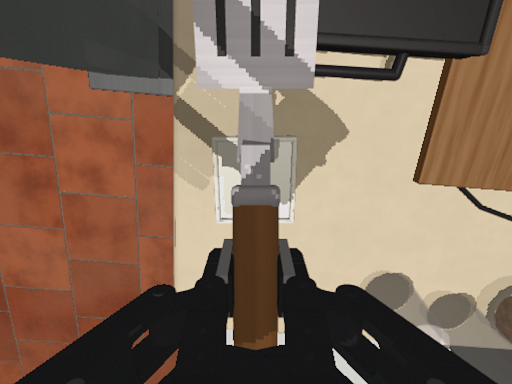

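View pics/c3b.png

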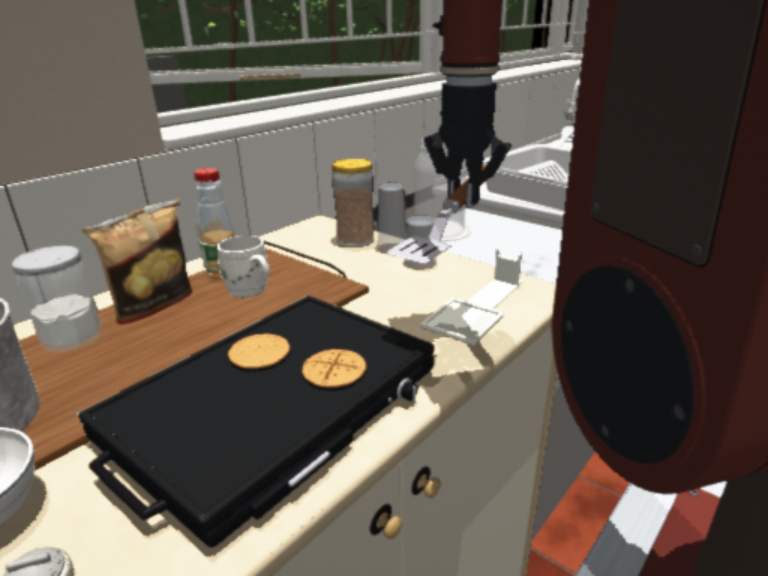

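View pics/s3b.png

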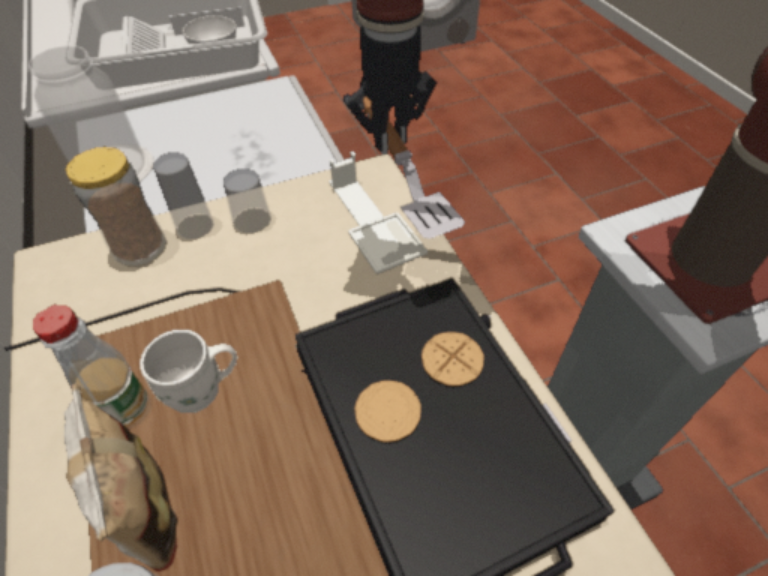

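```bash
python3 - <<'E'
from h import *
for nm,n,uv in (('RF','side',(298,340)),('RN','side',(453,281)),('LN','side',(609,510)),('RF','scene',(309,299)),('RN','scene',(433,347)),('LF','scene',(86,416)),('LN','scene',(215,525))):
    print(nm,n,onz(n,np.array(uv)/1.5,.051).round(4))
for n,f in (('side','s3.png'),('scene','c3.png')):
    im=cv2.imread('pics/'+f); hsv=cv2.cvtColor(im,cv2.COLOR_BGR2HSV)
    m=((hsv[...,1]>70)&(hsv[...,2]>110)&(hsv[...,0]<28)).astype(np.uint8)
    k,l,s,c=cv2.connectedComponentsWithStats(m)
    for i in range(1,k):
        if 500<s[i,4]<1500 and s[i,2]<60 and s[i,3]<60:
            # upper rim contour -> fit
            cs=cv2.findContours((l==i).astype(np.uint8),cv2.RETR_EXTERNAL,cv2.CHAIN_APPROX_NONE)[0][0][:,0]
            P=np.array([onz(n,p,.053)[:2] for p in cs]); ce,r=cv2.minEnclosingCircle((P*1000).astype(np.float32))
            h=cs.mean(0)
            e=cv2.fitEllipse((P*1000).astype(np.float32))
            print(n,s[i,:5],c[i].round(1),onz(n,c[i],.0535).round(4),np.round(ce,1),round(r,1),np.round(e[0],1),np.round(e[1],1))
E
```

```text
RF side [ 0.7004 -0.0829  0.051 ]
RN side [ 0.4468 -0.0947  0.051 ]
LN side [0.4385 0.2822 0.051 ]
RF scene [ 0.686  -0.0841  0.051 ]
RN scene [ 0.4385 -0.0952  0.051 ]
LF scene [0.6728 0.2882 0.051 ]
LN scene [0.4174 0.2792 0.051 ]
side [ 43  98  42  26 785] [ 63.3 110.1] [ 0.9386 -0.6106  0.0535] [ 936.5 -611.2] 59.6 [ 938. -613.] [108.6 110.9]
side [418 143  41  43 618] [437.4 162. ] [ 0.1047 -0.0356  0.0535] [ 74.  -21.3] 80.2 [ 86.6 -27.2] [ 98.3 143.7]
side [ 281  221   42   36 1181] [301.4 238.5] [0.5124 0.0304 0.0535] [511.6  28.8] 43.7 [511.6  28.8] [85.1 85.3]
side [ 236  254   45   41 1434] [258.2 273.4] [0.6256 0.0685 0.0535] [624.9  66.9] 43.6 [624.9  66.8] [84.6 85.3]
scene [ 84 166  35  31 511] [ 99.8 179.6] [1.0077 0.0256 0.0535] [1009.8   26.9] 103.0 [1014.5   18.9] [ 66.6 191.8]
scene [152 222  41  23 726] [172.2 233.3] [0.6238 0.0689 0.0535] [626.   66.8] 44.4 [625.9  66.9] [84.2 85.4]
scene [201 233  43  25 851] [222.2 244.8] [0.5109 0.0316 0.0535] [513.3  29.3] 44.2 [512.8  29.5] [84.5 85.1]
scene [ 435  325   45   46 1096] [457.4 346.9] [ 0.0836 -0.0021  0.0535] [80.5 -0.6] 51.8 [83.6 -5.5] [32.7 98.3]
```

```bash
python3 - <<'E'
from h import *
def draw(n,f,out,c,yaw):
    im=cv2.resize(cv2.imread('pics/'+f),None,fx=3,fy=3,interpolation=cv2.INTER_CUBIC)
    R=np.array([[np.cos(yaw),-np.sin(yaw)],[np.sin(yaw),np.cos(yaw)]])
    for hx,hy,z,col in ((.134,.196,.051,(0,0,255)),(.120,.185,.046,(0,255,0))):
        pts=[]
        for a,b in ((1,1),(1,-1),(-1,-1),(-1,1)):
            xy=R@np.array([a*hx,b*hy])+c; pts.append(proj(n,[*xy,z])*3+1)
        cv2.polylines(im,[np.array(pts).round().astype(np.int32)],True,col,1)
    return im
c=np.array([.565,.093]);yaw=.042
im=draw('side','s3.png','',c,yaw); cv2.imwrite('pics/ov1.png',im[540:1140,560:1260])
im=draw('scene','c3.png','',c,yaw); cv2.imwrite('pics/ov2.png',im[560:1100,140:900])
E
```

```text
(no output)
```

View pics/ov1.png

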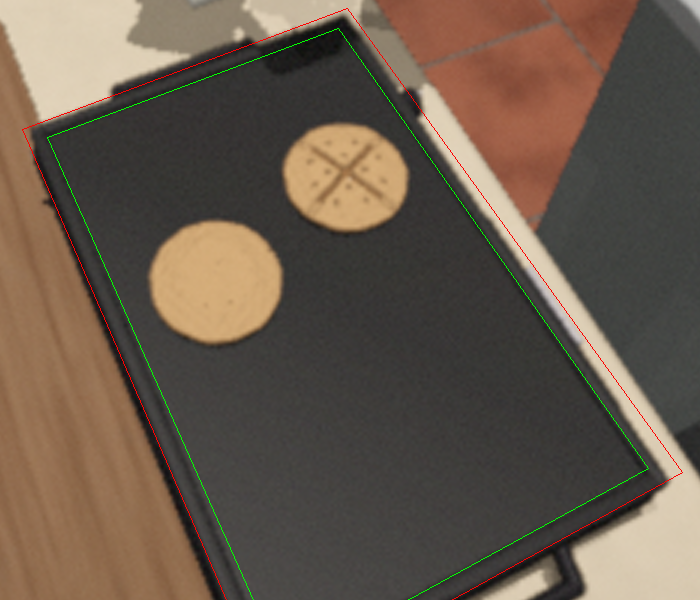

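View pics/ov2.png

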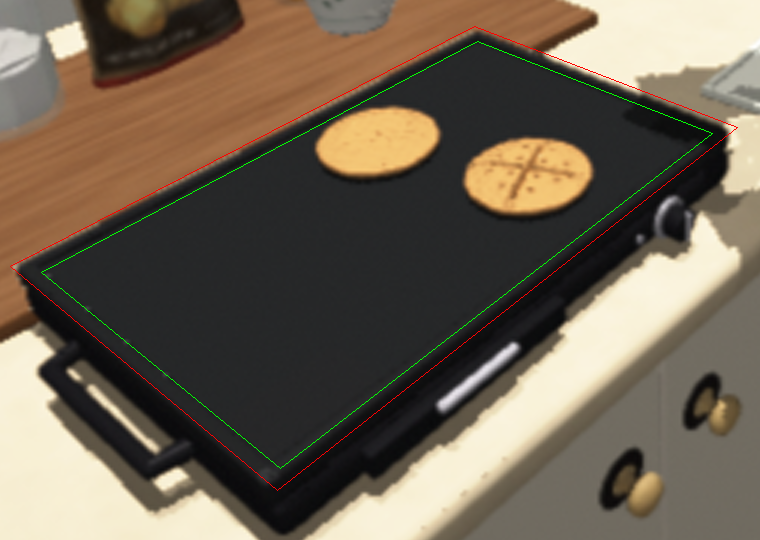

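Emit:
drive_tool([
  [[1.5, 2, 0, 0], [3.5, 4.26, 1, 0], [5.2, 4.26, 5, 0], [5.2, 4.26, 9, 0], [5.2, 4.26, 11.7, 0], [5.2, 4.26, 11.7, 0], [5.2, 4.26, 11.7, 0], [5.2, 4.26, 11.7, 0]],
])

```text
clock: 7.7
ee_pos: [0.5318, -0.1846, 0.0985]
tool_rot: [0.676, 0.737, 0.0, 0.002]
ft_force: [-0.1, -0.6, 0.1]
finger_gap: 0.237
```

```bash
python3 - <<'E'
from h import *
o=bot.get_obs(); print(o['clock'],o['ee_pos'].round(4),o['tool_rot'].round(4),o['ft_force'].round(2))
shot('wrist','w4.png')
a=shot('side','s4.png');cv2.imwrite('pics/s4b.png',cv2.resize(a[150:300,200:400,::-1],(800,600),interpolation=cv2.INTER_CUBIC))
a=shot('scene','c4.png');cv2.imwrite('pics/c4b.png',cv2.resize(a[150:300,120:320,::-1],(800,600),interpolation=cv2.INTER_CUBIC))
E
```

```text
7.7 [ 0.5318 -0.1846  0.0985] [6.764e-01 7.366e-01 5.000e-04 1.700e-03] [-0.06 -0.57  0.12]
```

View pics/w4.png

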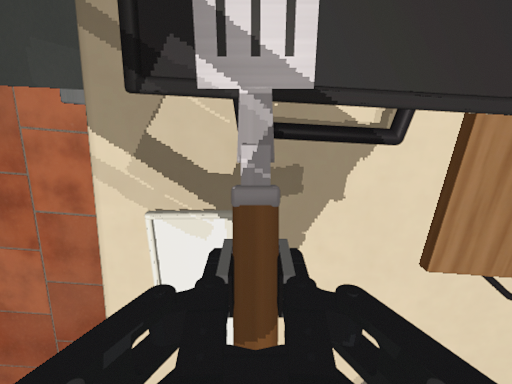

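View pics/s4b.png

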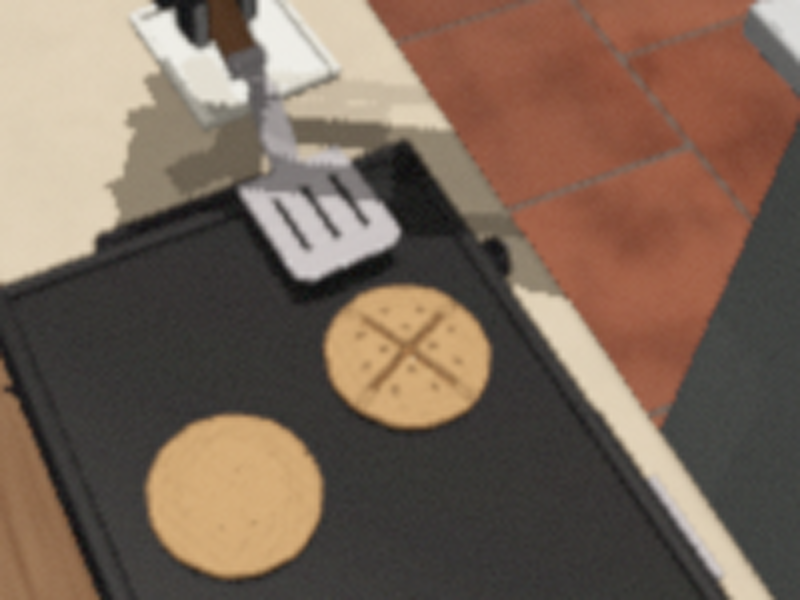

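View pics/c4b.png

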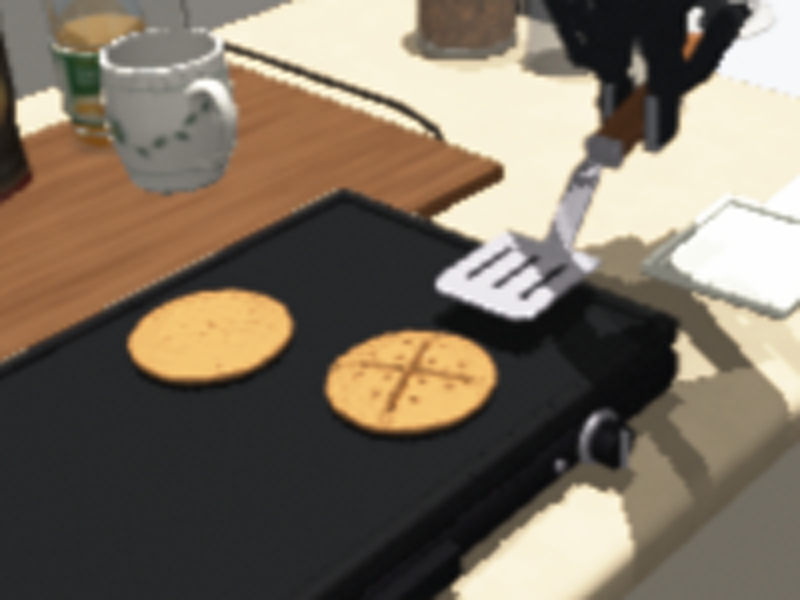

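```bash
python3 - <<'E'
from h import *
from scipy.spatial.transform import Rotation as R
o=bot.get_obs(); M=R.from_quat(o['tool_rot']).as_matrix(); print(o['clock'],o['ee_pos'].round(4))
for n,f,org in (('side','s4.png',(200,150)),('scene','c4.png',(120,150))):
    im=cv2.imread(f'pics/{f}')
    im=cv2.resize(im[150:300,org[0]:org[0]+200],(800,600),interpolation=cv2.INTER_CUBIC)
    pts=[]
    for x,y in ((.159,.032),(.159,-.032),(.087,-.032),(.087,.032)):
        P=o['ee_pos']+M@np.array([x,y,.030]); pts.append((proj(n,P)-np.array(org)+.5)*4)
    cv2.polylines(im,[np.array(pts).round().astype(np.int32)],True,(0,0,255),1)
    pc=[(proj(n,[.512+.042*np.cos(a),.029+.042*np.sin(a),.0525])-np.array(org)+.5)*4 for a in np.linspace(0,6.28,60)]
    cv2.polylines(im,[np.array(pc).round().astype(np.int32)],True,(0,255,0),1)
    cv2.imwrite(f'pics/ovb_{n}.png',im)
u=M[:,0];v=M[:,1]; d=np.array([.512,.029,0])-o['ee_pos']; print('along to centre',d@u,'lat',d@v, 'tilt',M[2].round(4))
E
```

```text
7.85 [ 0.5316 -0.1842  0.0984]
along to centre 0.21428238373411762 lat -0.0016160074911110997 tilt [-0.0019  0.003  -1.    ]
```

View pics/ovb_side.png

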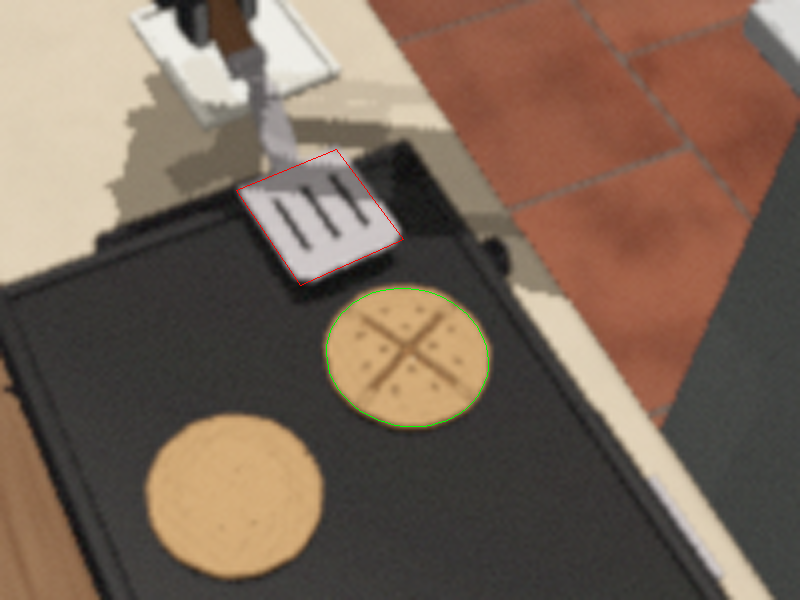

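View pics/ovb_scene.png

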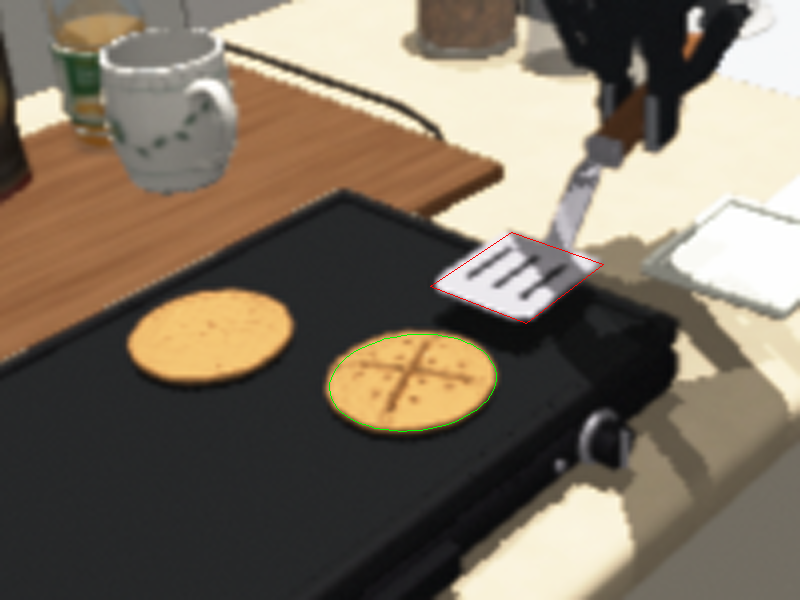

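Emit:
drive_tool([
  [[0.5, -0.16, 0, 0], [0.8, -0.16, 0.5, 0], [0.8, -0.16, 1, 0], [0.8, -0.16, 1.4, 0], [0.8, -0.16, 1.7, 0], [0.8, -0.16, 1.9, 0], [0.8, -0.16, 2.0, 0], [0.8, -0.16, 2.0, 0], [0.8, -0.16, 2.0, 0]],
])

```text
clock: 8.75
ee_pos: [0.5281, -0.175, 0.0766]
tool_rot: [0.676, 0.737, 0.0, -0.0]
ft_force: [-1.1, 3.6, 3.9]
finger_gap: 0.239
```

```bash
cat > st.py <<'E'
from h import *
from scipy.spatial.transform import Rotation as R
def st(c=(.512,.029)):
    o=bot.get_obs(); M=R.from_quat(o['tool_rot']).as_matrix(); d=np.array([*c,0])-o['ee_pos']
    print(o['clock'],o['ee_pos'].round(4),'r',(d@M[:,0]-.159).round(4),'lat',(d@M[:,1]).round(4),'h',(o['ee_pos'][2]-.0298-.046).round(4),'F',o['ft_force'].round(2),'T',o['torque'].round(2),'tilt',M[2].round(4))
def pics(k,names=('side','scene')):
    for n,org in (('side',(200,150)),('scene',(120,150))):
        if n in names:
            a=bot.get_image(n); cv2.imwrite(f'pics/{n}_{k}_full.png',a[:,:,::-1])
            cv2.imwrite(f'pics/{n}_{k}.png',cv2.resize(a[org[1]:org[1]+150,org[0]:org[0]+200,::-1],(800,600),interpolation=cv2.INTER_CUBIC))
E
python3 - <<'E'
from st import *
st(); pics('5',('side',))
E
```

```text
8.75 [ 0.5281 -0.175   0.0766] r 0.0456 lat 0.0015 h 0.0008 F [-1.14  3.6   3.9 ] T [1.09 0.25 0.03] tilt [ 7.e-04  1.e-04 -1.e+00]
```

View pics/side_5.png

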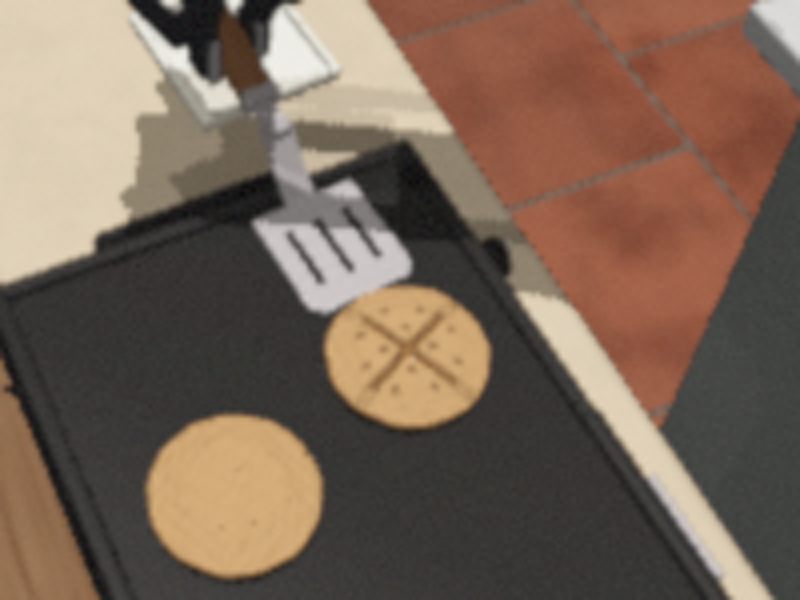

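Emit:
drive_tool([
  [[0.3, 0, 0, 0], [0.6, 0, 0, 0], [0.9, 0, 0, 0], [0.9, 0, 0, 0], [0.9, 0, 0, 0]],
])

```text
clock: 9.3
ee_pos: [0.5271, -0.1665, 0.0761]
tool_rot: [0.676, 0.737, -0.0, -0.0]
ft_force: [0.1, -0.3, -1.8]
finger_gap: 0.238
```

```bash
python3 - <<'E'
from st import *
st(); pics('6')
o=bot.get_obs(); M=R.from_quat(o['tool_rot']).as_matrix()
for n,org in (('side',(200,150)),('scene',(120,150))):
    im=cv2.imread(f'pics/{n}_6.png')
    pts=[]
    for x,y in ((.159,.032),(.159,-.032),(.087,-.032),(.087,.032)):
        P=o['ee_pos']+M@np.array([x,y,.030]); pts.append((proj(n,P)-np.array(org)+.5)*4)
    cv2.polylines(im,[np.array(pts).round().astype(np.int32)],True,(0,0,255),1)
    pc=[(proj(n,[.512+.042*np.cos(a),.029+.042*np.sin(a),.0525])-np.array(org)+.5)*4 for a in np.linspace(0,6.28,60)]
    cv2.polylines(im,[np.array(pc).round().astype(np.int32)],True,(0,255,0),1)
    cv2.imwrite(f'pics/{n}_6o.png',im)
E
```

```text
9.3 [ 0.5271 -0.1665  0.0761] r 0.0371 lat 0.0018 h 0.0003 F [ 0.14 -0.28 -1.85] T [ 0.   -0.   -0.04] tilt [-2.e-04 -2.e-04 -1.e+00]
```

View pics/side_6o.png

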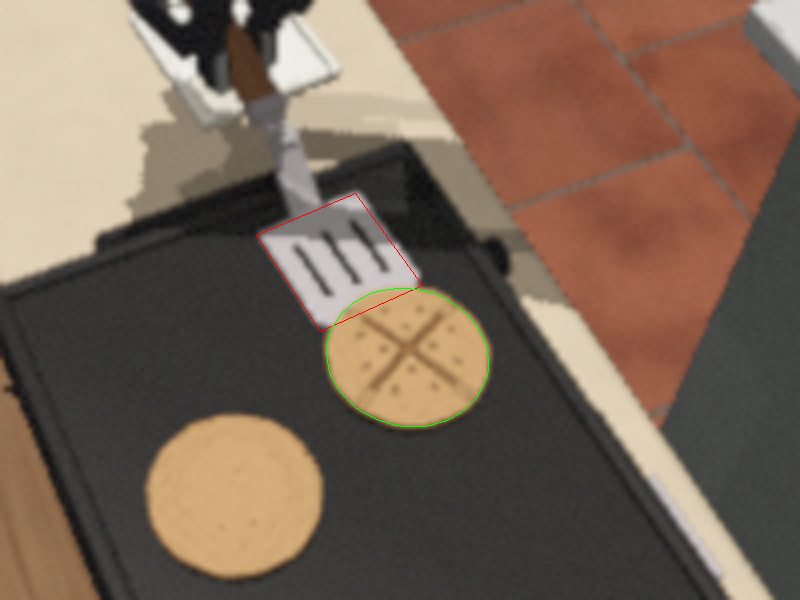

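View pics/scene_6o.png

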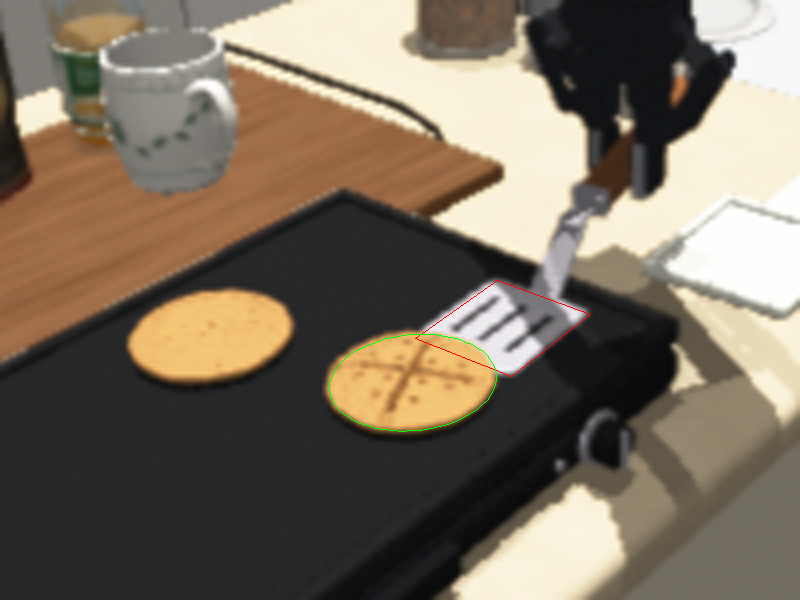

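Emit:
drive_tool([
  [[0.3, 0.15, 0, 0], [0.5, 0.15, 0, 0], [0.7, 0.15, 0, 0], [0.9, 0.15, 0, 0], [1.1, 0.15, 0, 0], [1.3, 0.15, 0, 0], [1.3, 0.15, 0, 0], [1.3, 0.15, 0, 0]],
])

```text
clock: 10.2
ee_pos: [0.5276, -0.1533, 0.0763]
tool_rot: [0.676, 0.737, -0.0, 0.0]
ft_force: [-0.0, 0.2, -1.8]
finger_gap: 0.242
```

```bash
cat >> st.py <<'E'
def ov(k,c=(.512,.029)):
    o=bot.get_obs(); M=R.from_quat(o['tool_rot']).as_matrix(); pics(k)
    for n,org in (('side',(200,150)),('scene',(120,150))):
        im=cv2.imread(f'pics/{n}_{k}.png')
        pts=[]
        for x,y in ((.159,.032),(.159,-.032),(.087,-.032),(.087,.032)):
            P=o['ee_pos']+M@np.array([x,y,.030]); pts.append((proj(n,P)-np.array(org)+.5)*4)
        cv2.polylines(im,[np.array(pts).round().astype(np.int32)],True,(0,0,255),1)
        pc=[(proj(n,[c[0]+.042*np.cos(a),c[1]+.042*np.sin(a),.0525])-np.array(org)+.5)*4 for a in np.linspace(0,6.28,60)]
        cv2.polylines(im,[np.array(pc).round().astype(np.int32)],True,(0,255,0),1)
        cv2.imwrite(f'pics/{n}_{k}o.png',im)
E
python3 - <<'E'
from st import *
st(); ov('7')
E
```

```text
10.2 [ 0.5276 -0.1533  0.0763] r 0.024 lat 0.0001 h 0.0005 F [-0.05  0.2  -1.76] T [-0.09 -0.01 -0.05] tilt [-0. -0. -1.]
```

View pics/side_7o.png

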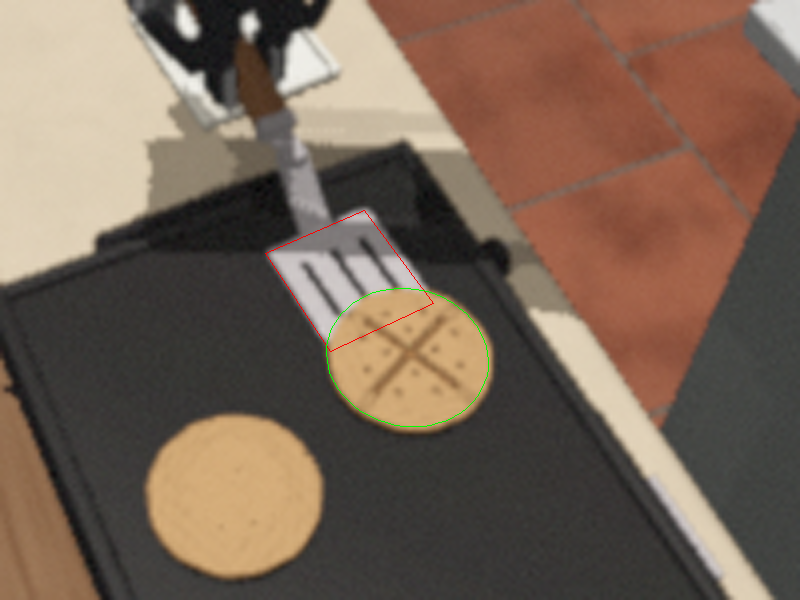

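View pics/scene_7o.png

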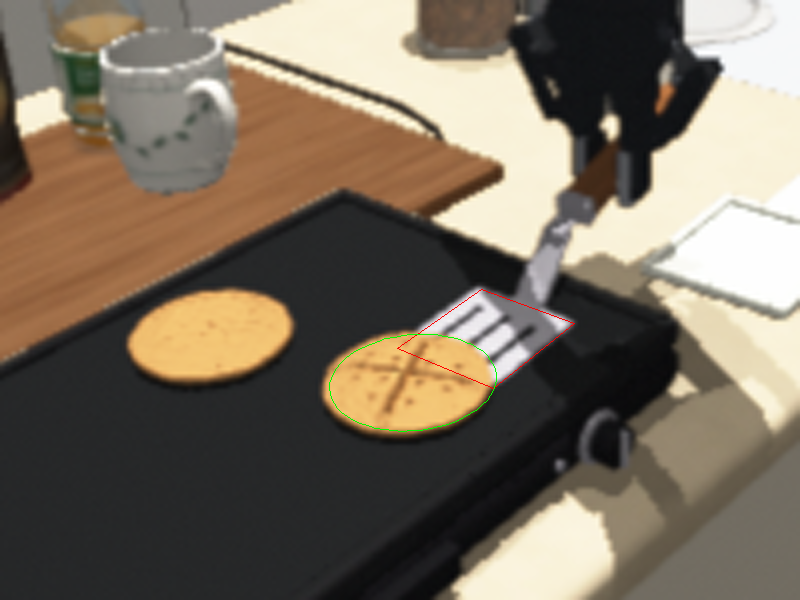

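Emit:
drive_tool([
  [[0, 0, -0.2, 0], [0, 0, -0.4, 0], [0.05, 0, -0.6, 0], [0.08, 0, -0.8, 0], [0.12, 0, -1.0, 0], [0.16, 0, -1.2, 0], [0.2, 0, -1.4, 0], [0.25, 0, -1.6, 0], [0.3, 0, -1.8, 0], [0.36, 0, -2.0, 0], [0.43, 0, -2.2, 0], [0.5, 0, -2.4, 0], [0.57, 0, -2.6, 0], [0.65, 0, -2.8, 0], [0.73, 0, -2.9, 0], [0.73, 0, -2.9, 0]],
])

```text
clock: 11.9
ee_pos: [0.5271, -0.146, 0.1055]
tool_rot: [0.676, 0.737, 0.0, 0.0]
ft_force: [-0.7, 0.4, -1.6]
finger_gap: 0.238
```

```bash
python3 - <<'E'
from st import *
st(); ov('8')
E
```

```text
11.9 [ 0.5271 -0.146   0.1055] r 0.0167 lat -0.0 h 0.0297 F [-0.7   0.38 -1.58] T [-0.09 -0.01  0.01] tilt [-1.e-04  3.e-04 -1.e+00]
```

View pics/side_8o.png

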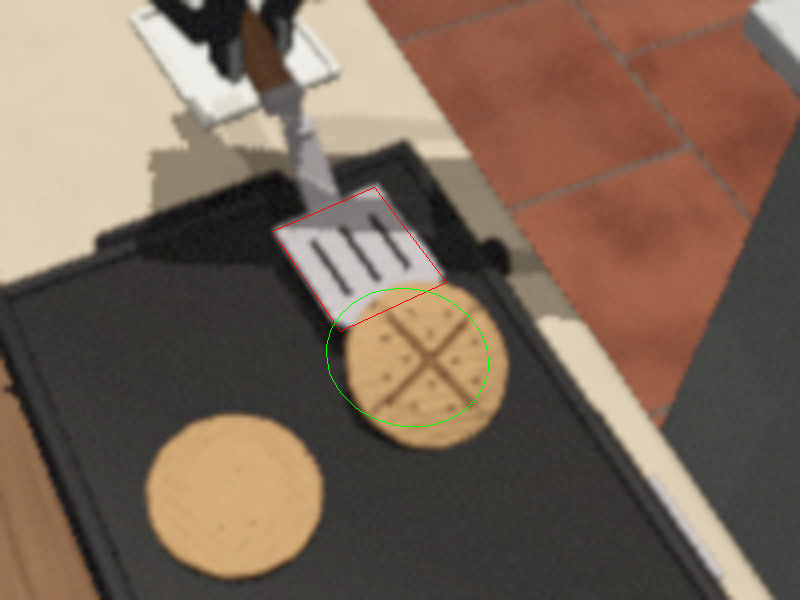

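View pics/scene_8o.png

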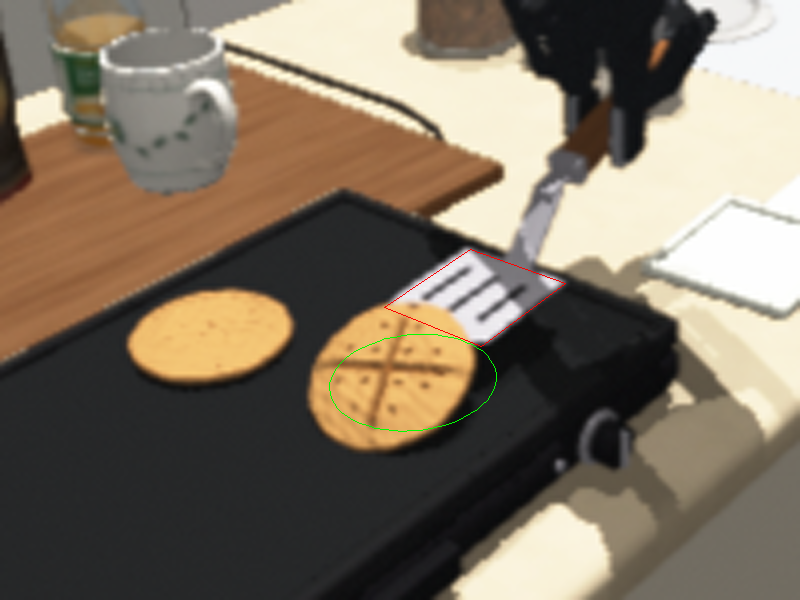

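```bash
cat > fit.py <<'E'
from st import *
from scipy.optimize import least_squares
from scipy.spatial import cKDTree
def fit(k,th0=.5,c0=(.51,.035,.068)):
    o=bot.get_obs(); M=R.from_quat(o['tool_rot']).as_matrix(); u=M[:,0];v=M[:,1];z=np.array([0,0,1.])
    data={}
    for n in ('side','scene'):
        im=cv2.imread(f'pics/{n}_{k}_full.png'); hsv=cv2.cvtColor(im,cv2.COLOR_BGR2HSV)
        m=((hsv[...,1]>70)&(hsv[...,2]>90)&(hsv[...,0]<28)).astype(np.uint8)
        kk,l,s,c=cv2.connectedComponentsWithStats(m); p=proj(n,np.array(c0))
        i=l[int(round(p[1])),int(round(p[0]))]
        if i==0: i=1+np.argmin(np.linalg.norm(c[1:]-p,axis=1))
        cs=cv2.findContours((l==i).astype(np.uint8),cv2.RETR_EXTERNAL,cv2.CHAIN_APPROX_NONE)[0][0][:,0].astype(float)
        hull=cv2.convexHull(cs.astype(np.float32))[:,0]
        data[n]=(viewm(n),cs); print(n,s[i])
    a=np.linspace(0,2*np.pi,120)
    def res(p):
        c=p[:3]; t,f=p[3],p[4]
        e1=u*np.cos(t)-z*np.sin(t); nrm=np.cross(v,e1); nrm=u*np.sin(t)+z*np.cos(t)
        e2=v*np.cos(f)+nrm*np.sin(f)
        P=c+.042*(np.outer(np.cos(a),e1)+np.outer(np.sin(a),e2))
        r=[]
        for n,(VV,cs) in data.items():
            V,ff,cx,cy=VV; q=P@V[:3,:3].T+V[:3,3]; q=np.c_[cx+ff*q[:,0]/q[:,2],cy+ff*q[:,1]/q[:,2]]
            r.append(cKDTree(q).query(cs)[0][::1])
        return np.concatenate(r)
    s=least_squares(res,[*c0,th0,0],loss='soft_l1')
    c=s.x[:3]; e=c-o['ee_pos']; 
    t=s.x[3]
    # in tip frame: forward/up relative to tip
    F=e@u-.159; U=c[2]-(o['ee_pos'][2]-.0298)
    pF=F+.042*np.cos(t); 
    print('c',c.round(4),'theta',np.degrees(t).round(1),'roll',np.degrees(s.x[4]).round(1),'fwd of tip',F.round(4),'up',U.round(4),'lat',(e@v).round(4),'front rim fwd',pF.round(4),'z',(c[2]-.042*np.sin(t)-.046).round(4),'med res',np.median(np.abs(s.fun)).round(2))
    # contact: perpendicular foot of tip along body
    d=-(F*np.cos(t)-U*np.sin(t)); print('contact body s',round(d,4),'normal dist',round(F*np.sin(t)+U*np.cos(t),4))
E
python3 -c "
from fit import *
fit('8')"
```

```text
side [ 286  220   41   42 1345]
scene [ 197  226   42   37 1188]
c [0.5094 0.0454 0.0663] theta 24.4 roll 1.1 fwd of tip 0.0333 up -0.0091 lat -0.001 front rim fwd 0.0716 z 0.003 med res 0.46
contact body s -0.0341 normal dist 0.0055
```

Emit:
drive_tool([
  [[0.12, 0, -0.25, 0], [0.27, 0, -0.5, 0], [0.45, 0, -0.75, 0], [0.63, 0, -1.0, 0], [0.8, 0, -1.2, 0], [0.97, 0, -1.4, 0], [1.13, 0, -1.6, 0], [1.33, 0, -1.78, 0], [1.53, 0, -1.95, 0], [1.73, 0, -2.12, 0], [1.93, 0, -2.27, 0], [2.12, 0, -2.41, 0], [2.12, 0, -2.41, 0]],
])

```text
clock: 13.3
ee_pos: [0.5253, -0.1248, 0.1296]
tool_rot: [0.676, 0.737, 0.0, 0.0]
ft_force: [0.6, -0.2, -2.1]
finger_gap: 0.239
```

```bash
python3 - <<'E'
from fit import *
st(); ov('9'); fit('9',.9,(.51,.05,.078))
E
```

```text
13.3 [ 0.5253 -0.1248  0.1296] r -0.0046 lat -0.0 h 0.0538 F [ 0.61 -0.17 -2.08] T [-0.08 -0.   -0.06] tilt [-1.e-04  3.e-04 -1.e+00]
side [ 294  221   39   43 1300]
scene [ 195  222   39   43 1306]
c [0.5033 0.0607 0.0782] theta 47.2 roll -0.0 fwd of tip 0.0279 up -0.0214 lat -0.0059 front rim fwd 0.0564 z 0.0014 med res 0.47
contact body s -0.0346 normal dist 0.0059
```

View pics/side_9o.png

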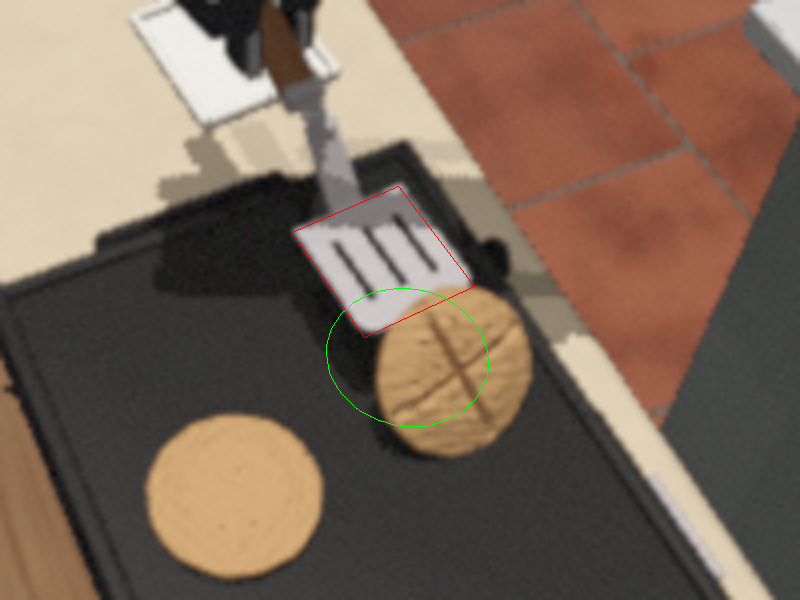

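View pics/scene_9o.png

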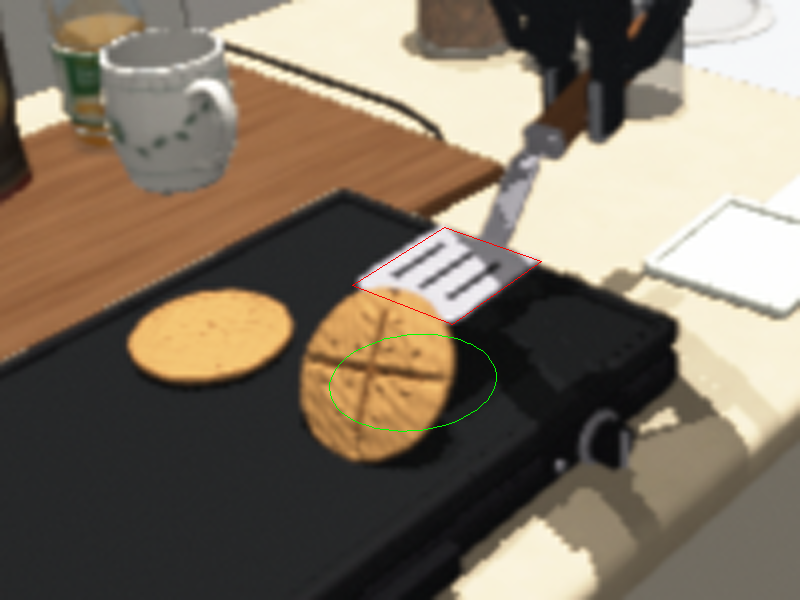

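Emit:
drive_tool([
  [[0.25, 0, 0, 0], [0.5, 0, 0, 0], [0.75, 0, 0, 0], [1.0, 0, 0, 0], [1.25, 0, 0, 0], [1.5, 0, 0, 0], [1.75, 0, 0, 0], [2.0, 0, 0, 0], [2.25, 0, 0, 0], [2.5, 0, 0, 0], [2.75, 0, 0, 0], [3.0, 0, 0, 0], [3.0, 0, 0, 0]],
])

```text
clock: 14.7
ee_pos: [0.5226, -0.0948, 0.1294]
tool_rot: [0.676, 0.737, 0.0, -0.0]
ft_force: [-0.4, 0.5, -0.6]
finger_gap: 0.241
```

```bash
python3 - <<'E'
from fit import *
st(); ov('10'); fit('10',1.15,(.50,.075,.085))
E
```

```text
14.7 [ 0.5226 -0.0948  0.1294] r -0.0348 lat 0.0002 h 0.0536 F [-0.39  0.48 -0.59] T [-0.04 -0.01  0.01] tilt [ 1.e-04 -1.e-04 -1.e+00]
side [300 227  37  37 959]
scene [ 152  221   74   44 1899]
c [0.5064 0.0818 0.0942] theta 70.2 roll 12.2 fwd of tip 0.0186 up -0.0054 lat -0.0009 front rim fwd 0.0328 z 0.0087 med res 2.94
contact body s -0.0114 normal dist 0.0157
```

View pics/side_10o.png

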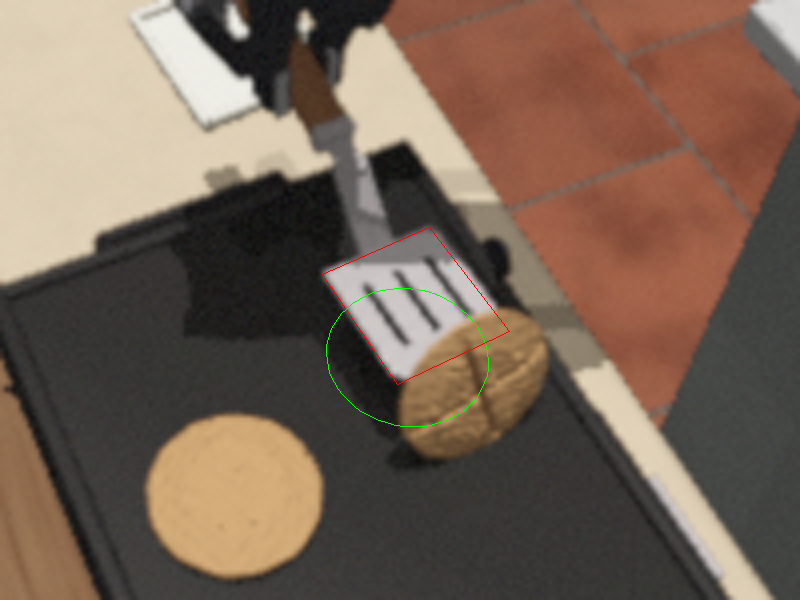

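View pics/scene_10o.png

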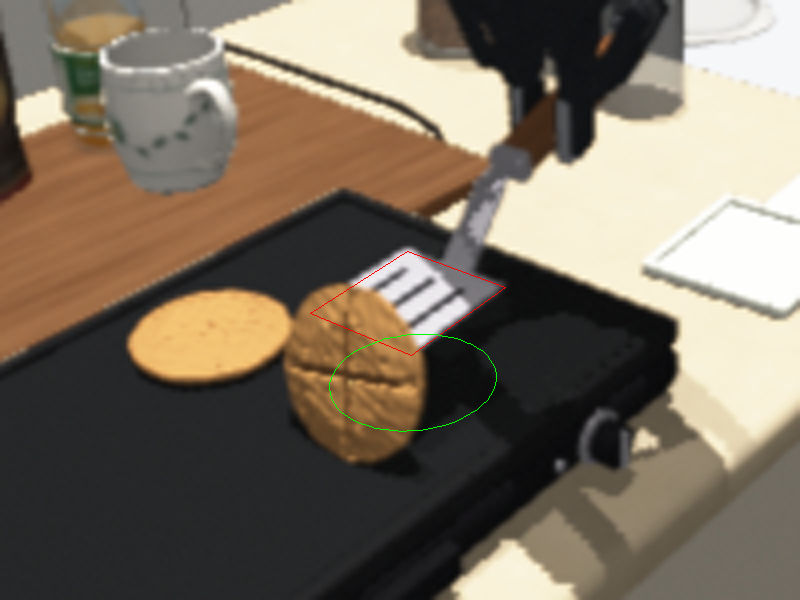

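Emit:
drive_tool([
  [[0.25, 0, 0, 0], [0.5, 0, 0, 0], [0.75, 0, 0, 0], [1.0, 0, 0, 0], [1.25, 0, 0, 0], [1.5, 0, 0, 0], [1.75, 0, 0, 0], [1.95, 0, 0, 0], [2.15, 0, 0, 0], [2.3, 0, 0, 0], [2.45, 0, 0, 0], [2.6, 0, 0, 0], [2.75, 0, 0, 0], [2.9, 0, 0, 0], [3.05, 0, 0, 0], [3.2, 0, 0, 0], [3.2, 0, 0, 0]],
])

```text
clock: 16.5
ee_pos: [0.5198, -0.063, 0.1294]
tool_rot: [0.676, 0.737, -0.0, -0.0]
ft_force: [0.1, 0.0, -0.9]
finger_gap: 0.235
```

```bash
python3 - <<'E'
from fit import *
st(); ov('11')
E
```

```text
16.5 [ 0.5198 -0.063   0.1294] r -0.0666 lat 0.0001 h 0.0536 F [ 0.11  0.04 -0.88] T [-0.02  0.01 -0.01] tilt [ 0.e+00 -1.e-04 -1.e+00]
```

View pics/side_11o.png

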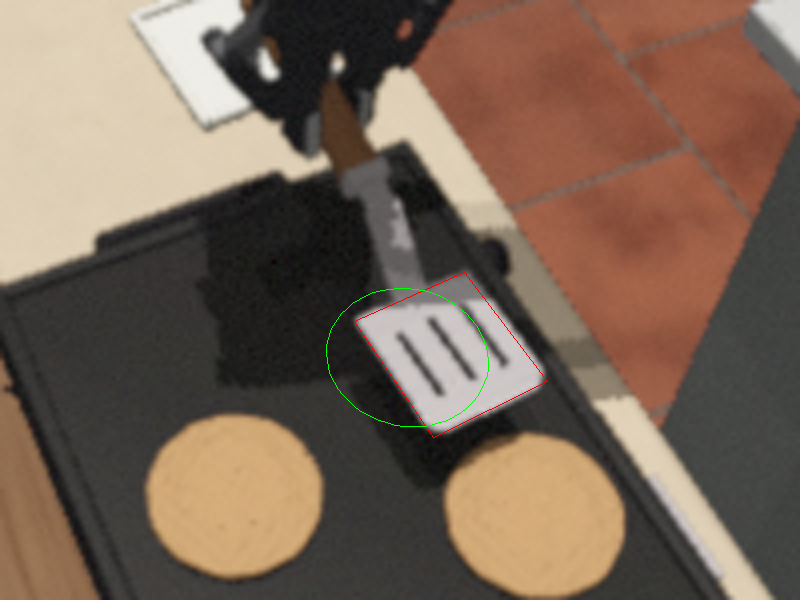

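View pics/scene_11o.png

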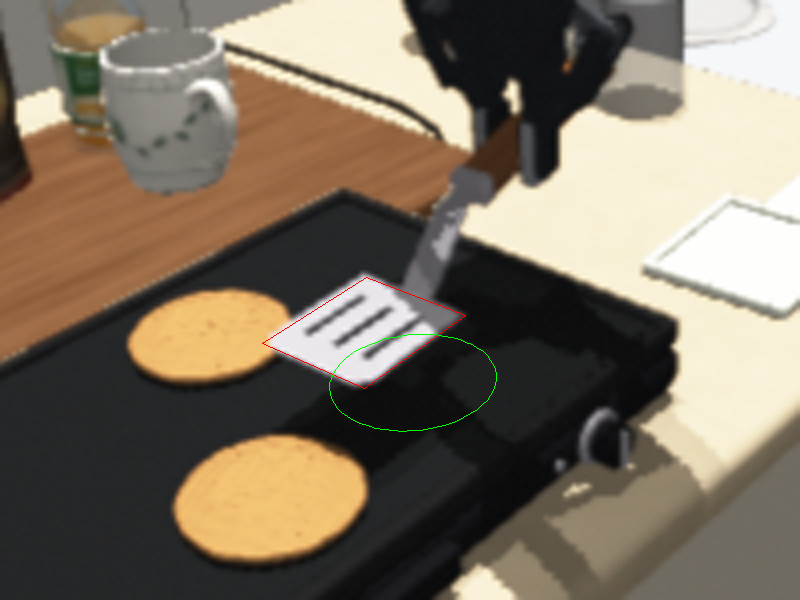

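Emit:
drive_tool([
  [[-3, 0, -1, 0], [-7, -1, -1, 0], [-11, -2, -1, 0], [-15, -3, -1, 0], [-19, -4.2, -1, 0], [-23, -4.2, -1, 0], [-27, -4.2, -1, 0], [-30, -4.2, -1, 0], [-31.3, -4.2, 0, 0], [-31.3, -4.2, 2, 0], [-31.3, -4.2, 4, 0], [-31.3, -4.2, 5, 0], [-31.3, -4.2, 5, 0], [-31.3, -4.2, 5, 0]],
])

```text
clock: 18.0
ee_pos: [0.5052, -0.3783, 0.0796]
tool_rot: [0.676, 0.737, 0.0, -0.0]
ft_force: [0.4, 0.3, -0.3]
finger_gap: 0.242
```

```bash
python3 - <<'E'
from fit import *
st(); shot('wrist','w12.png'); pics('12')
o=bot.get_obs(); M=R.from_quat(o['tool_rot']).as_matrix()
d=np.array([.5047,-.3784,.0338])-o['ee_pos']; print('to pick, tool axes cm',(M.T@d*100).round(2), o['tool_rot'].round(4))
for n in ('side','scene'):
    im=cv2.imread(f'pics/{n}_12_full.png'); hsv=cv2.cvtColor(im,cv2.COLOR_BGR2HSV)
    m=((hsv[...,1]>70)&(hsv[...,2]>110)&(hsv[...,0]<28)).astype(np.uint8)
    k,l,s,c=cv2.connectedComponentsWithStats(m)
    for i in range(1,k):
        if 500<s[i,4]<2500 and s[i,2]<60 and s[i,3]<60:
            cs=cv2.findContours((l==i).astype(np.uint8),cv2.RETR_EXTERNAL,cv2.CHAIN_APPROX_NONE)[0][0][:,0]
            P=np.array([onz(n,p,.053)[:2] for p in cs]); e=cv2.fitEllipse((P*1000).astype(np.float32)); print(n,np.round(e[0],1),np.round(e[1],1))
im=cv2.imread('pics/side_12_full.png'); cv2.imwrite('pics/side_12c.png',cv2.resize(im[60:360,150:400],(500,600),interpolation=cv2.INTER_CUBIC))
E
```

```text
18.0 [ 0.5052 -0.3783  0.0796] r 0.2462 lat 0.042 h 0.0038 F [ 0.4   0.32 -0.31] T [-0.02 -0.01  0.02] tilt [ 1.e-04  0.e+00 -1.e+00]
to pick, tool axes cm [ 0.08 -0.1   4.7 ] [ 0.6759  0.737  -0.      0.0011]
side [ 938. -613.] [108.3 111. ]
side [ 95.5 -34.9] [ 81.7 144. ]
side [624.9  66.8] [84.7 85.3]
side [496.2 132.7] [84.5 85.3]
scene [1014.4   18.7] [ 66.2 193.6]
scene [625.9  66.9] [84.2 85.4]
scene [497.3 132.8] [84.1 85.1]
scene [  89.  -119.6] [ 52.3 102.3]
scene [84.1 -9.1] [ 33.6 103.3]
```

View pics/w12.png

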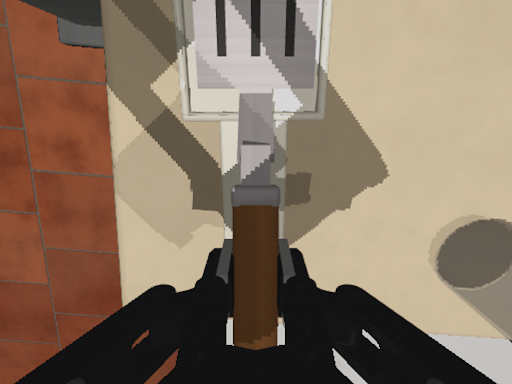

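View pics/side_12c.png

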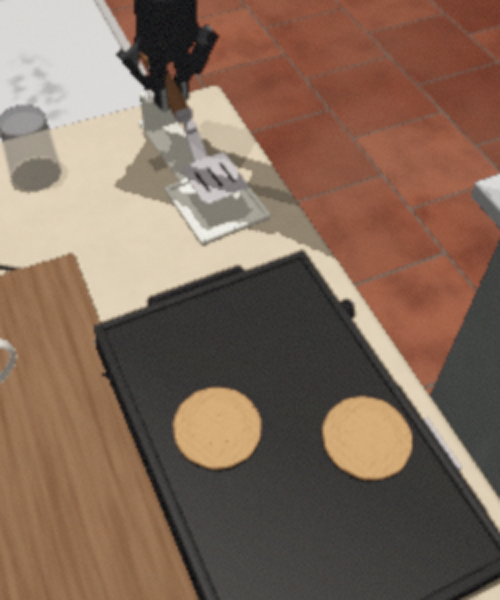

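View pics/scene_12.png

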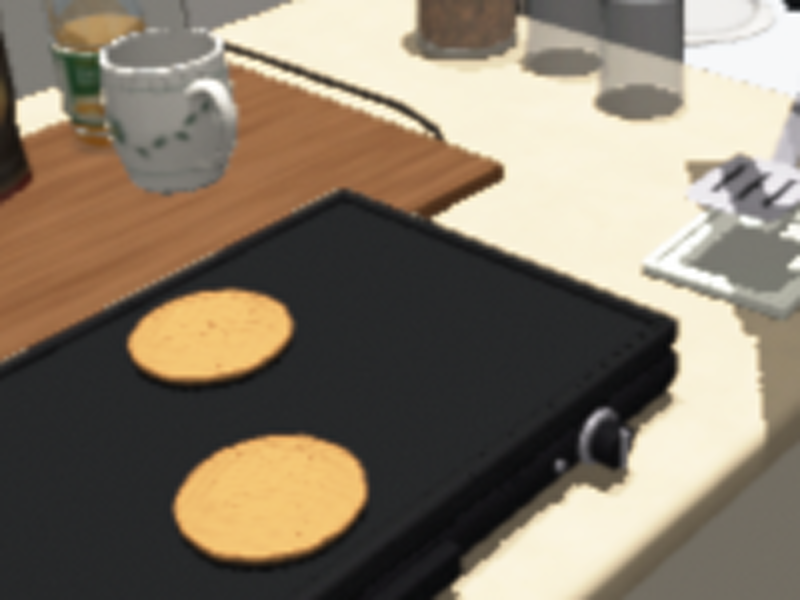

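Emit:
drive_tool([
  [[0.08, -0.06, 1, 0], [0.08, -0.06, 2, 0], [0.08, -0.06, 3, 0], [0.08, -0.06, 3.7, 0], [0.08, -0.06, 4.1, 0], [0.08, -0.06, 4.4, 0], [0.08, -0.06, 4.6, 0], [0.08, -0.06, 4.65, 0], [0.08, -0.06, 4.65, 0], [0.08, -0.06, 4.65, 0]],
])

```text
clock: 19.15
ee_pos: [0.5043, -0.378, 0.0337]
tool_rot: [0.676, 0.737, -0.0, 0.0]
ft_force: [-3.7, 2.5, 4.9]
finger_gap: 0.238
```

```bash
python3 - <<'E'
from fit import *
st(); shot('wrist','w13.png')
o=bot.get_obs(); M=R.from_quat(o['tool_rot']).as_matrix()
d=np.array([.5047,-.3784,.0338])-o['ee_pos']; print((M.T@d*100).round(2))
E
```

```text
19.15 [ 0.5043 -0.378   0.0337] r 0.2458 lat 0.0426 h -0.0421 F [-3.7   2.53  4.94] T [0.46 0.47 0.05] tilt [-2.e-04  1.e-04 -1.e+00]
[-0.04  0.03 -0.01]
```

View pics/w13.png

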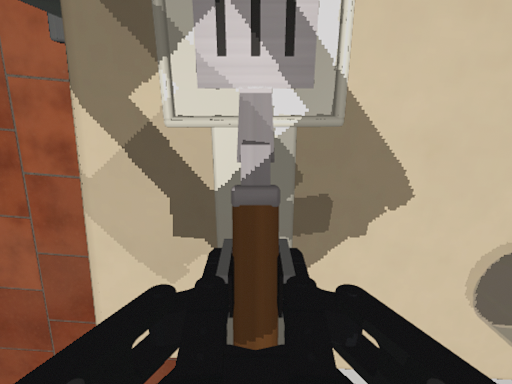

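Same picture as at pick-up. Release in place, then rise straight.

Emit:
drive_tool([
  [[0, 0, 0, 0], [0, 0, 0, 0], [0, 0, 0, 0], [0, 0, 0, 0], [0, 0, 0, 0], [0, 0, 0, 0], [0, 0, 0, 0], [0, 0, 0, 0], [0, 0, 0, 0], [0, 0, 0, 0]],
], jaw=1, grip_force=20)

```text
clock: 20.2
ee_pos: [0.5043, -0.3779, 0.0329]
tool_rot: [0.676, 0.737, 0.0, 0.0]
ft_force: [-0.3, -0.1, 0.0]
finger_gap: 1.0
```

Emit:
drive_tool([
  [[0, 0, -1, 0], [0, 0, -3, 0], [0, 0, -6, 0], [0, 0, -10, 0], [0, 0, -14, 0], [0, 0, -18, 0], [0, 0, -22, 0], [0, 0, -22.7, 0], [0, 0, -22.7, 0], [0, 0, -22.7, 0]],
])

```text
clock: 21.2
ee_pos: [0.5037, -0.3774, 0.2588]
tool_rot: [0.676, 0.737, 0.0, -0.001]
ft_force: [0.5, -0.1, -0.1]
finger_gap: 0.999
```

```bash
python3 - <<'E'
from fit import *
st(); im=shot('wrist','w14.png'); pics('14'); 
a=cv2.imread('pics/side_14_full.png'); cv2.imwrite('pics/side_14c.png',cv2.resize(a[60:360,150:400],(500,600),interpolation=cv2.INTER_CUBIC))
z={'blade_tip':.004,'handle_grip':.053,'rest':0,'spatula':.004}
for t in z:
    for x in bot.tip_of('wrist',t)[:1]: print(t,np.round(x['uv'],1),round(float(x['confidence']),2),onz('wrist',x['uv'],z[t]).round(4))
for n in ('side','scene'):
    for t in ('oatcake','turned_oatcake'):
        print(n,t,[(np.round(x['uv'],0).tolist(),round(float(x['confidence']),2)) for x in bot.tip_of(n,t)][:3])
E
```

```text
21.2 [ 0.5037 -0.3774  0.2588] r 0.2449 lat 0.0434 h 0.183 F [ 0.51 -0.15 -0.07] T [-0.02 -0.03  0.01] tilt [ 0.0013 -0.001  -1.    ]
blade_tip [255.5  30.8] 0.93 [ 0.4893 -0.2173  0.004 ]
handle_grip [254.4 168.6] 0.77 [ 0.502  -0.3767  0.053 ]
rest [257.1  59.2] 0.52 [ 0.4945 -0.2484  0.    ]
spatula [255.1  94.2] 0.98 [ 0.4957 -0.2905  0.004 ]
side oatcake [([331.0, 278.0], 0.97)]
side turned_oatcake [([258.0, 272.0], 0.65)]
scene oatcake [([186.0, 274.0], 0.77)]
scene turned_oatcake [([172.0, 230.0], 0.64)]
```

View pics/w14.png

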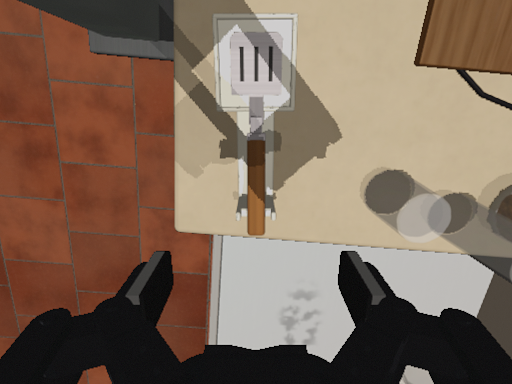

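View pics/side_14c.png

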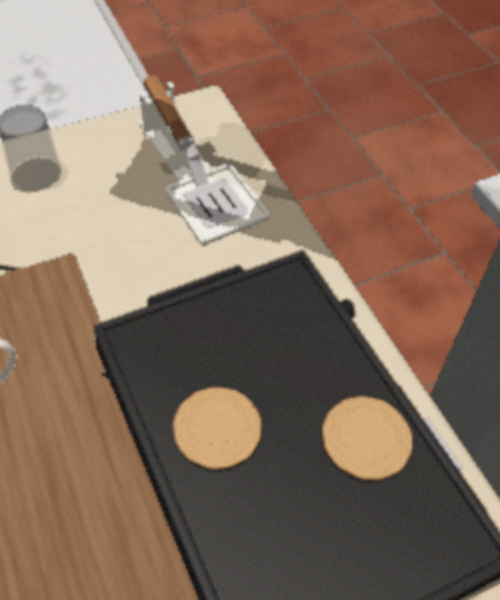

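```bash
python3 -c "
from plant import bot
print(bot.finish_job())"
```

```text
the job is handed in; nothing more can be done
None
```

The scored oatcake is turned over, and the spatula is back on its rest. I handed the job in after 21.5 s or so, well inside the 54 s limit.

**How it was turned:** I gripped the spatula's handle and slid the blade under the oatcake's right edge. I then tipped it over its far rim, so its centre stayed about 42 mm or less above the plate. It slid forward a little on the way, which I saw in the pictures and allowed for.

**Last checks:**
- **Turned oatcake:** it shows its plain face and lies flat at about (0.497, 0.133). Both cameras agree within about 1 mm, and its outline matches a flat disc. The gap to the near lip is only about 1 cm, by estimate; I did not measure it directly.
- **Other oatcake:** it did not move; both cameras put it at the same place as before, about (0.625, 0.067).
- **Spatula:** the blade is in the dish and the handle in the saddle. Its tip and grip point are within about 3 mm of where they started.
- **Arm:** the gripper is open and clear, touching nothing. No wrist force above about 7 N showed at the end of any move.

**Not a clean pass everywhere:** the blade's rear edge probably brushed the griddle's right lip on the way down, with a force of about 5 N. The oatcake also fell the last part of its turn under its own weight, because the blade could not slow it from behind; the pictures show no damage.

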